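Fill the part-loaded gel caster and wedge its cassette against the gasket

ROBOT

A 6-joint arm with a two-finger parallel gripper is mounted at the origin on a cart in front of the work surface, level with it; the furniture and walls round the work are solid. World frame = base frame: x ahead of the robot, y to its left, z up, the work surface at z = 0. Lengths are in m, angles in rad, forces in N, time in s.
With the tool pointing down it reaches from about 0.35 to 0.975 m from the base axis. Payload 7.1 kg.
Tool frame: the origin (TCP) lies midway between the tips of the shut fingers; the grasp point (between the pads) lies 19 mm behind it; z points along the fingers, x is the direction in which the jaws open and shut, and the axes are right-handed (so a half turn about z gives the same grasp; the last joint's range is limited). The gripper opens to 88 mm and grips with 3 to 60 N. Pads are 20 mm wide; open, the fingers measure 115 mm over their backs; the gripper's body (75 mm by 178 mm) begins 61 mm behind the grasp point.
Start: joints at [-1.313, 0.423, 1.63, -0, 1.089, -0.019], TCP at [0.171, -0.601, 0.223] pointing down, gripper open.
Joint ranges: [-3, 3], [-0.9, 2.11], [0.09, 2.58], [-1.31, 4.45], [0.11, 2.69], [-2.54, 2.54]. Speed limits (rad/s): [2.39, 2.39, 3.01, 3.14, 3.14, 3.14].

INTERFACE

Orientations are given as a unit quaternion [w, x, y, z].
In Python, from station import move_pose, movel, movej, command_gripper, wait, inverse_kinematics, read_camera, camera_info, MotionError, job_done, get_time, get_joint_pos, get_qvel, get_effort, get_tcp_pos, get_ee_rot, get_ft_force, get_ft_torque, get_grip_width gives the robot as it stands. Calls block until the motion is done:
- move_pose(position, orientation): joint-space move of the TCP to a pose.
- movel(position, frame=None, v=0.15, until_force=None): straight line of the TCP; frame=None keeps the orientation; v is the mean speed in m/s. With until_force (N) it stops when the force on the tool has changed by that much, and returns True; else False.
- movej(angles): joint-space move.
- command_gripper(opening): opening from 0.0 (shut) to 1.0 (fully open); the grip force is fixed at half the most; returns when the fingers have stopped.
- wait(seconds).
- inverse_kinematics(position, orientation): joint angles nearest the present ones, or None.
- read_camera(name): name is "side" or "top" or "wrist"; returns the picture (480x640x3 uint8, red, green, blue); there is no depth.
- camera_info(name): a dict with "intrinsics" (3x3 intrinsics, pixels), "T" (4x4, takes a point from camera to world coordinates); the wrist camera has in their place "tool_from_camera" (4x4, takes a point from camera to tool coordinates, whose origin is the TCP and whose axes are the tool frame's). Camera axes: x right, y up, looking along -z (the intrinsics and any distortion apply to the point x, -y, -z); pixel columns grow to the right and rows downward; lengths in m; the calibration is good to about 2 mm. A picture is of the moment at which its call begins: read the wrist's pose just before it. camera_info takes no time and is no camera call.
A pose or a line that the arm cannot do raises MotionError and nothing moves.
- job_done(): hands the job in, once; it reports no verdict.
Readings, each from a call of its own:
- get_time(): time.
- get_joint_pos(): joint angles.
- get_qvel(): joint speeds.
- get_effort(): joint torques, N m.
- get_tcp_pos(): TCP position.
- get_ee_rot(): TCP orientation.
- get_ft_force(): force on the tool from outside, world axes, zero at the start.
- get_ft_torque(): the same for the moment, N m.
- get_grip_width(): opening from 0.0 (shut) to 1.0 (fully open).
Only numpy, scipy, OpenCV 4.12 (cv2) and the standard library are available. Lean on these libraries where they do the work, as an engineer would, in place of code of your own. Each camera call takes 0.05 s, during which the arm holds its last target.

TASK

Two gel casters stand on the bench: one is full with two glass cassettes, the other holds only one and so has a wide gap in front of it. Take the yellow spacer plate from the rack and slide it fully down into that wide gap (never try it on the full caster), then take the red wedge and push it down the channel between the spacer and the front wall, sloping side to the ramp, until the cassette sits squarely flush against the rubber gasket. Do not let go: finish gripping the wedge and pressing it down so that it holds the cassette tight for me to fit the clip, without overloading the glass or disturbing the full caster and the other things on the bench.

Things in the scene. Friction and masses are not known exactly. Their poses are not given: they have to be found in the camera images.
- caster_single: Grey gel caster with only one cassette, 72 mm high, base 74 (x) x 132 (y) x 10 mm, fixed. Origin: centre of its underside; x from its front wall (robot side) to its rear wall with the gasket, y along the plates, z up. The cassette stands 2.5 to 5 mm off the gasket, leaving a gap of 15 to 17.5 mm in front of it.
- caster_single_bay (a point): Middle of the bay's slippery white floor in that caster, 10 mm above the bench, same axes. The bay is 104 mm long (y) between clear cheeks. In x it runs from -14 mm (inner face of the front wall, whose top is 58 mm above this floor, the upper 8 mm flared back by 4 mm) to +18 mm (face of the black rubber gasket).
- caster_single_ramp (a point): Middle of the upper edge of the slippery white ramp in the front wall's channel (36 mm wide, y), 52 mm above the bay floor, at x = -19.3 mm; above it a lip flares back to the wall's top. The ramp leans back 8 degrees: 14 mm above the floor it is level with the front wall's inner face. With all in place the wedge jams with its tip about 14 mm above the bay floor.
- caster_full: The full caster: same build, origin and axes as the other, but its two cassettes leave a gap of only about 5 to 7 mm. Leave it alone: spacer and wedge must not be pressed against it or its cassettes.
- cassette_single_center (a point): Upright glass cassette, greenish plates with blue side strips and a white comb on top, 12 (x) x 100 (y) x 66 (z) mm, 180 g. The point is its centre, axes as its caster's. The only one in its caster, free to slide; flush on the gasket its centre is at x = +12 mm in the caster's frame.
- cassette_full_rear_center (a point): Upright glass cassette, greenish plates with blue side strips and a white comb on top, 12 (x) x 100 (y) x 66 (z) mm, 180 g. The point is its centre, axes as its caster's. Rear one in the full caster.
- cassette_full_front_center (a point): Upright glass cassette, greenish plates with blue side strips and a white comb on top, 12 (x) x 100 (y) x 66 (z) mm, 180 g. The point is its centre, axes as its caster's. Front one in the full caster.
- rack: White storage rack, base 76 (x) x 196 (y) x 8 mm, fixed; origin: centre of its underside, z up. A slot 26 mm deep at y = -34 mm holds the spacer upright, a socket 36 mm deep at y = +60 mm holds the wedge tip down; both lift straight out. The parts' x and y run as the rack's.
- spacer_grip (a point): Yellow spacer plate, upright, 110 g: body 12 (x) x 96 (y) x 64 (z) mm, lowest 10 mm tapered to 7 mm, top 16 mm only 9 mm thick, with a grip tab 9 (x) x 40 (y) x 40 (z) mm on top. The point: middle of the tab, 90 mm above the underside, 14 mm below the top. x through the thickness, z up; both faces alike. In the rack it stands 8 mm above the bench.
- wedge_grip (a point): Red wedge, 133 mm tall, 30 mm wide (y), 50 g. The point: middle of its grip block (16 (x) x 30 (y) x 36 (z) mm), 115 mm above the tip. Its upright face looks to +x, 11 mm from the point; the other slopes 8 degrees. 8 mm thick at the tip (bevelled to 4 on the upright face's last 10 mm), 21.6 mm below the block. z up; its +x goes to the caster's +x.
- stack: Stack of four small culture dishes, 60 mm across, 60 mm high, a bystander. Origin at its underside.
- wide_stack: Stack of three wide culture dishes, 92 mm across, 45 mm high, a bystander. Origin at its underside.
- beaker: Small empty glass beaker, 55 mm across, 71 mm high, a bystander. Origin at its underside.
- dishes: Two stacked culture dishes, 59 mm across, 30 mm high, a bystander. Origin at its underside.
- reagent: Brown bottle with black cap, 64 mm across, 135 mm high, a bystander. Origin at its underside.
- pen: Black and white marker pen, 135 mm long, lying on the bench, a bystander.
- tape: Roll of tan tape lying flat, 98 mm across, 25 mm high, a bystander.
There are look-alikes about, which are no part of the job. What is meant by the part that bears spacer_grip is not pink or purple, and is the larger of those in its own colour.

How it is judged:
On the way:
1. the spacer stands fully down in the gap of the caster with one cassette (x of spacer_grip in the frame of caster_single between -0.014 and 0.006 m and y of spacer_grip in the frame of caster_single between -0.008 and 0.008 m and z of spacer_grip in the frame of caster_single below 0.1035 m and angle between the x axis of spacer_grip and the x axis of caster_single, either way round below 0.12 rad and angle between spacer_grip's own z axis and vertical below 0.12 rad), for 0.2 s.
At the end, for the whole second after the job is handed in: Spacer on the bay floor (within 3.5 mm) of the caster with one cassette; that cassette within 1.5 mm of the gasket and square to 0.03 rad; wedge in the channel, tip under 40 mm above the bay floor, still held by the robot; wedge on spacer and spacer on cassette each press over 3 N (all of step 1 and x of cassette_single_center in the frame of caster_single above 0.0105 m and angle between the x axis of cassette_single_center and the x axis of caster_single, either way round below 0.03 rad and angle between cassette_single_center's own z axis and vertical below 0.03 rad and z of cassette_single_center in the frame of caster_single below 0.0455 m and x of wedge_grip in the frame of caster_single between -0.022 and -0.012 m and y of wedge_grip in the frame of caster_single between -0.012 and 0.012 m and z of wedge_grip in the frame of caster_single below 0.165 m and angle between the x axis of wedge_grip and the x axis of caster_single, either way round below 0.15 rad and angle between wedge_grip's own z axis and vertical below 0.12 rad and contact force between the fingers and wedge above 2 N and contact force between wedge and spacer above 3 N and contact force between spacer and cassette_single above 3 N); the arm keeps its last pose, push and grip.
It fails at once if the glass is overloaded: more than 80 N between spacer and cassette (contact force between spacer and cassette_single above 80 N).
It fails at once if the spacer or the wedge is pressed on the full caster or its cassettes (over 2 N) (contact force between any of spacer, wedge and caster_full above 2 N or contact force between any of spacer, wedge and cassette_full_rear above 2 N or contact force between any of spacer, wedge and cassette_full_front above 2 N).
It fails at once if a cassette in the full caster is shifted by more than 8 mm (distance of any of cassette_full_rear_center, cassette_full_front_center from where it was at the start of the episode above 0.008 m).
It fails at once if a bystander is moved by more than 20 mm (distance of any of stack, wide_stack, beaker, dishes, reagent, pen, tape from where it was at the start of the episode above 0.02 m).
It also fails if it takes over 62 s, if anything falls off the work surface, if the arm or the gripper's body presses on something with over 40 N, if the wrist force passes 120 N, or if a joint passes its speed limit or range.

## Working session

There is one attempt and no reset: what is moved stays moved. The work goes in short steps, each a Python script; the robot and the scene stay as the last script left them, time stands still between calls to the robot, and variables do not carry over. Pictures are saved under pics/ and viewed, and the job is handed in when it is done.

```bash
ls; mkdir -p pics; python3 - <<'E'
from station import *
import cv2,numpy as np
np.set_printoptions(precision=4,suppress=True)
for n in ["side","top","wrist"]:
    im=read_camera(n); cv2.imwrite(f"pics/{n}0.png",im[:,:,::-1]); print(n,camera_info(n))
print(get_time(),get_ee_rot(),get_tcp_pos(),get_grip_width())
E
```

```text
pics
side {'intrinsics': array([[456.1621,   0.    , 323.1086],
       [  0.    , 456.1621, 238.0211],
       [  0.    ,   0.    ,   1.    ]]), 'T': array([[-0.9365,  0.2165, -0.276 ,  0.3219],
       [-0.3507, -0.5584,  0.7518,  0.7695],
       [ 0.0086,  0.8009,  0.5988,  0.6966],
       [ 0.    ,  0.    ,  0.    ,  1.    ]])}
top {'intrinsics': array([[620.5849,   0.    , 312.9742],
       [  0.    , 620.5849, 244.0156],
       [  0.    ,   0.    ,   1.    ]]), 'T': array([[-0.0965,  0.9732, -0.2089,  0.3236],
       [-0.9953, -0.0946,  0.0188,  0.0154],
       [-0.0015,  0.2098,  0.9777,  1.3199],
       [ 0.    ,  0.    ,  0.    ,  1.    ]])}
wrist {'intrinsics': array([[423.7695,   0.    , 319.2208],
       [  0.    , 423.7695, 242.5445],
       [  0.    ,   0.    ,   1.    ]]), 'tool_from_camera': array([[ 1.    ,  0.0001,  0.0006, -0.001 ],
       [ 0.0003, -0.9558, -0.294 , -0.0813],
       [ 0.0005,  0.294 , -0.9558, -0.1627],
       [ 0.    ,  0.    ,  0.    ,  1.    ]])}
0.15 [-0.0003  0.7979 -0.6028 -0.0004] [ 0.1707 -0.6008  0.2221] 0.9985355483782954
```

View pics/side0.png

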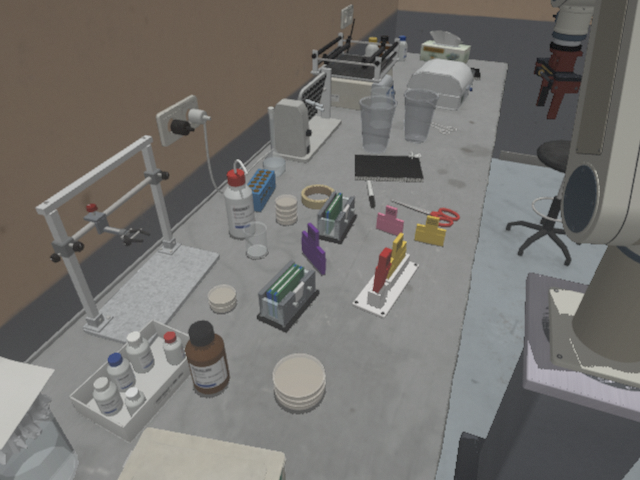

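View pics/top0.png

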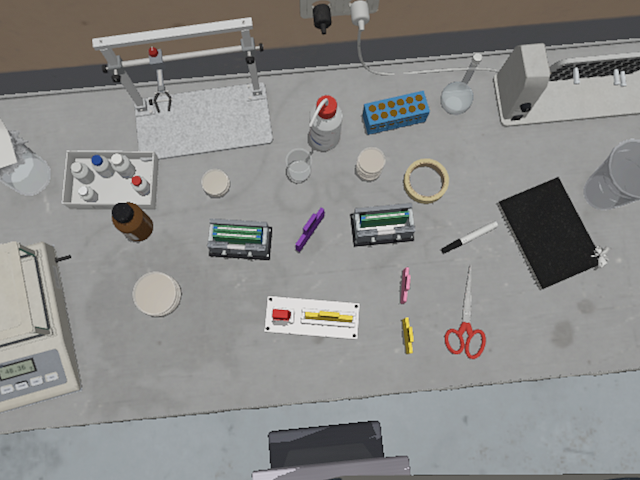

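View pics/wrist0.png

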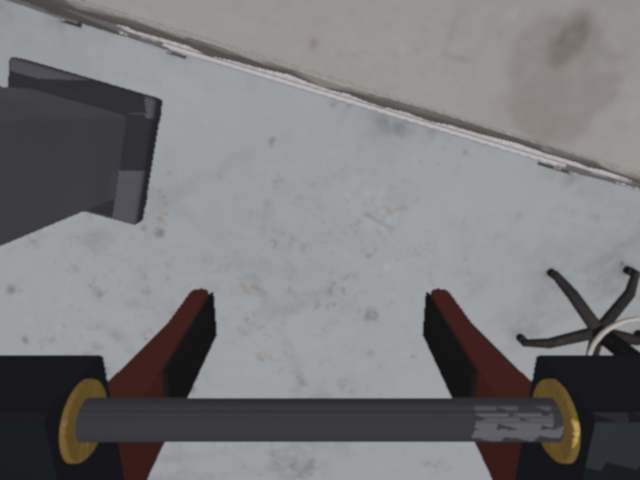

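```bash
python3 - <<'E'
import cv2,numpy as np
t=cv2.imread('pics/top0.png'); s=cv2.imread('pics/side0.png')
a=cv2.resize(t[200:280,190:440],None,fx=3.2,fy=3.2,interpolation=cv2.INTER_CUBIC)
b=cv2.resize(t[285:350,240:440],None,fx=4,fy=4,interpolation=cv2.INTER_CUBIC)[:, :800]
cv2.imwrite('pics/za.png',np.vstack([a,b]))
cv2.imwrite('pics/zs.png',cv2.resize(s[180:330,250:450],None,fx=4,fy=4,interpolation=cv2.INTER_CUBIC))
E
```

```text
(no output)
```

View pics/za.png

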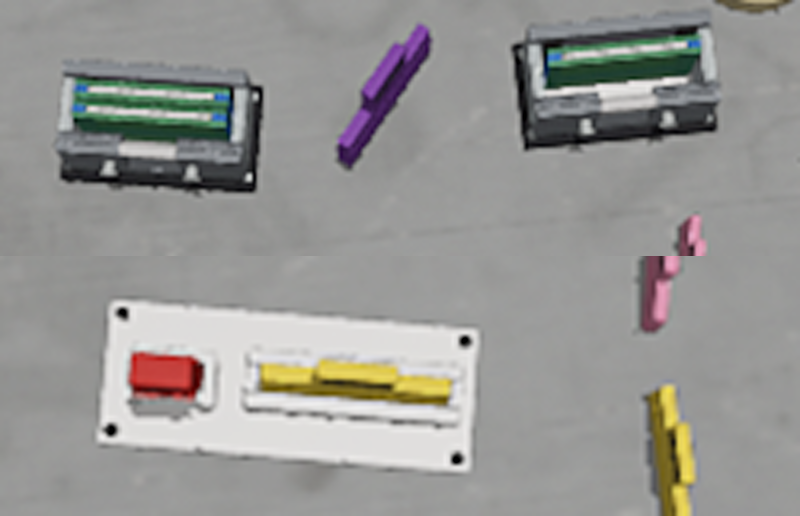

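View pics/zs.png

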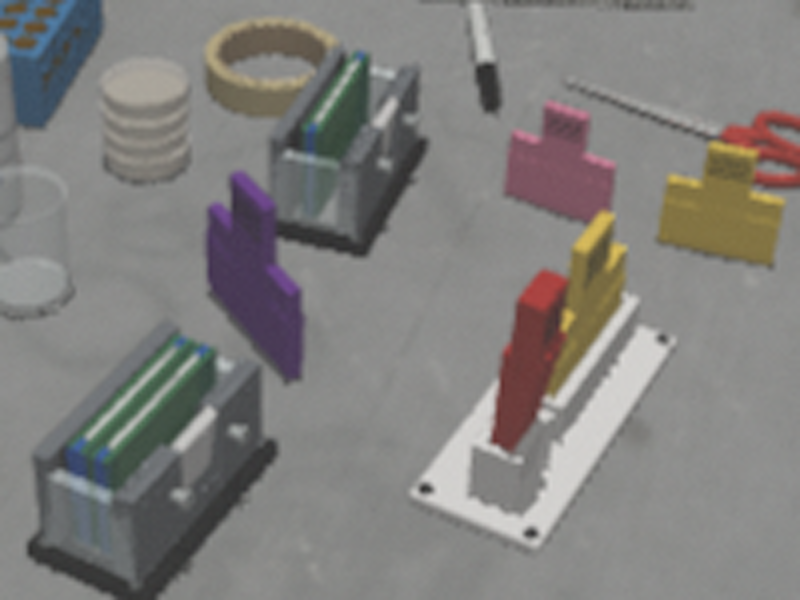

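```bash
cat > h.py <<'E'
from station import *
import cv2,numpy as np
from scipy.spatial.transform import Rotation as R
np.set_printoptions(precision=4,suppress=True)
def mat(q): return R.from_quat([q[1],q[2],q[3],q[0]]).as_matrix()
def quat(yaw):
    # tool down, tool x (jaw axis) at angle yaw in world
    c,s=np.cos(yaw),np.sin(yaw)
    M=np.array([[c,s,0],[s,-c,0],[0,0,-1.]])
    q=R.from_matrix(M).as_quat(); return [q[3],q[0],q[1],q[2]]
def camT(n,pose=None):
    ci=camera_info(n)
    if n!='wrist': return ci['intrinsics'],ci['T']
    T=np.eye(4);T[:3,:3]=mat(pose[1]);T[:3,3]=pose[0]
    return ci['intrinsics'],T@ci['tool_from_camera']
def ray(KT,u,v):
    K,T=KT
    d=np.array([(u-K[0,2])/K[0,0],-(v-K[1,2])/K[1,1],-1.])
    return T[:3,3],T[:3,:3]@d
def onz(KT,u,v,z):
    o,d=ray(KT,u,v); return o+d*(z-o[2])/d[2]
def proj(KT,p):
    K,T=KT; c=T[:3,:3].T@(np.asarray(p)-T[:3,3])
    return np.array([K[0,2]+K[0,0]*c[0]/-c[2],K[1,2]-K[1,1]*c[1]/-c[2]])
def snap(name):
    p=(get_tcp_pos(),get_ee_rot()); im=read_camera('wrist')[:,:,::-1].copy()
    cv2.imwrite(f'pics/{name}.png',im)
    np.savez(f'pics/{name}.npz',p=p[0],q=p[1]); return im,p
def load(name):
    d=np.load(f'pics/{name}.npz'); return cv2.imread(f'pics/{name}.png'),camT('wrist',(d['p'],d['q']))
E
python3 - <<'E'
from h import *
k=camT('top')
P=[onz(k,*p,0.008)[:2] for p in [(267.5,296),(360,303),(357.5,338.5),(264.3,331.5)]]
print("rack",np.array(P),np.mean(P,0))
f=lambda u,v:(190+u/3.2,200+v/3.2)
for n,p,z in [("base L",(527,150),.01),("base R",(715,128),.01),("wallbackL",(530,12),.082),("wallbackR",(712,10),.082),("fullbaseL",(60,180),.01),("fullbaseR",(255,190),.01),
 ("fbackL",(65,62),.082),("fbackR",(250,72),.082)]:
    print(n,onz(k,*f(*p),z)[:2])
E
```

```text
rack [[ 0.5008  0.0972]
 [ 0.467  -0.0966]
 [ 0.3935 -0.0831]
 [ 0.4269  0.11  ]] [0.4471 0.0069]
base L [ 0.5885 -0.0987]
base R [ 0.5913 -0.2267]
wallbackL [ 0.6643 -0.1044]
wallbackR [ 0.6543 -0.2217]
fullbaseL [0.5984 0.2159]
fullbaseR [0.5789 0.086 ]
fbackL [0.6602 0.1969]
fbackR [0.642 0.079]
```

```bash
python3 - <<'E'
from h import *
y=-0.17
ty=np.array([np.sin(y),-np.cos(y)])
c=np.array([0.449,0.02])
move_pose([*(c+0.02*ty),0.30],quat(y)); snap('r1'); print(get_time(),get_joint_pos())
y=0.0
move_pose([0.625,-0.163-0.03,0.26],quat(y)); snap('c1'); print(get_time(),get_joint_pos(),get_tcp_pos())
E
```

```text
2.5667 [-0.0273  0.0573  1.9251 -0.0001  1.1593  0.1439]
3.6583 [-0.3165  0.4274  1.5302  0.0003  1.184  -0.3172] [ 0.6245 -0.1919  0.2605]
```

View pics/r1.png

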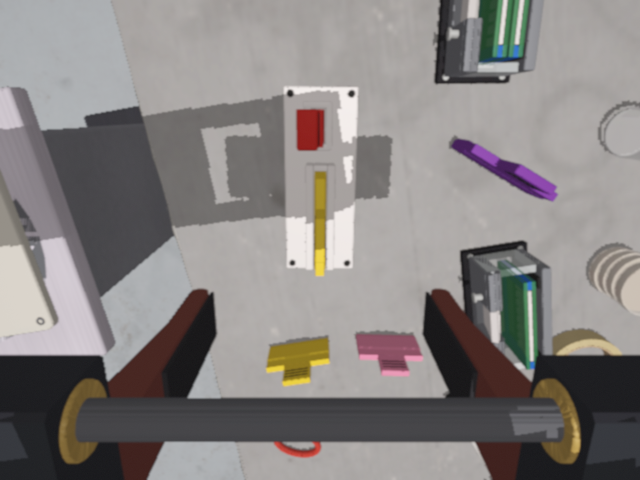

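View pics/c1.png

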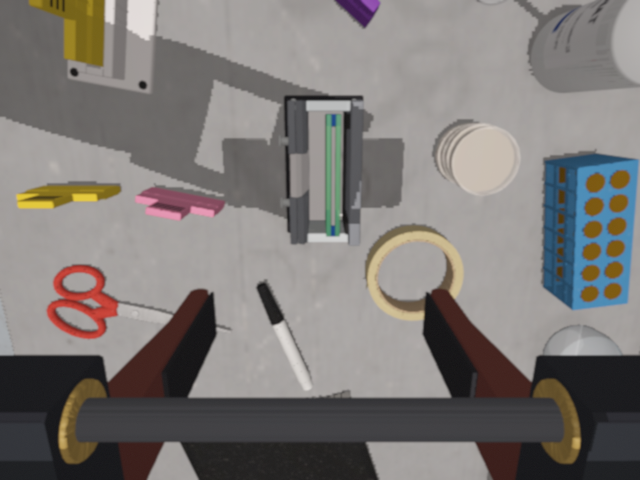

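```bash
python3 - <<'E'
import cv2,numpy as np
a=cv2.imread('pics/c1.png')[80:260,260:400]; b=cv2.imread('pics/r1.png')[75:285,265:375]
cv2.imwrite('pics/zc.png',cv2.resize(a,None,fx=3.3,fy=3.3,interpolation=cv2.INTER_CUBIC))
cv2.imwrite('pics/zr.png',cv2.resize(b,None,fx=2.8,fy=2.8,interpolation=cv2.INTER_CUBIC))
E
```

```text
(no output)
```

View pics/zc.png

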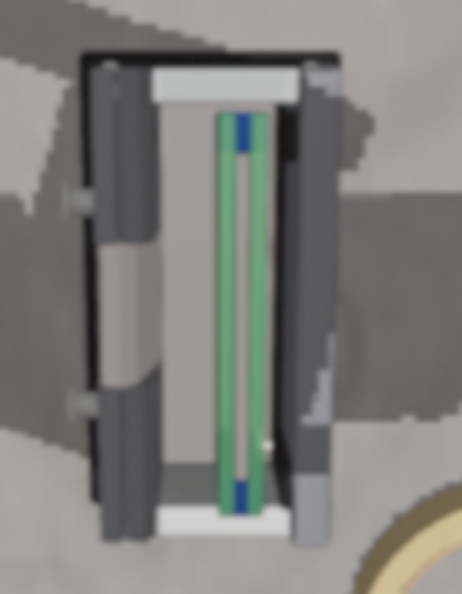

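View pics/zr.png

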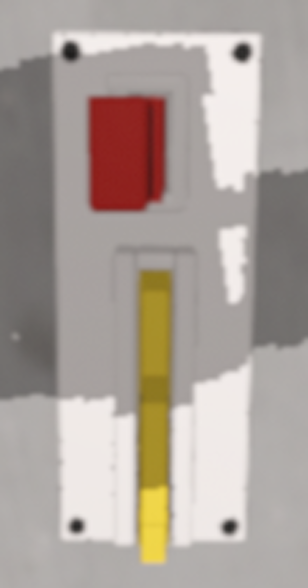

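```bash
python3 - <<'E'
from h import *
im,k=load('r1')
f=lambda u,v:(265+(u+.5)/2.8-.5,75+(v+.5)/2.8-.5)
H=np.array([onz(k,*f(*p),.008)[:2] for p in [(71,51),(242,51),(230,526),(77,526)]])
print("holes",H,H.mean(0))
C=np.array([onz(k,*f(*p),.008)[:2] for p in [(53,33),(261,33),(245,541),(61,541)]])
print("corners",C,C.mean(0))
d=(H[0]+H[1]-H[2]-H[3]);yaw=np.arctan2(-d[0],d[1]);print('yaw',yaw)
d=(C[0]+C[1]-C[2]-C[3]);print('yaw',np.arctan2(-d[0],d[1]))
S=np.array([onz(k,*f(*p),.072)[:2] for p in [(155,270),(154,562)]]);print('spacer',S,S.mean(0),np.arctan2(-(S[0]-S[1])[0],(S[0]-S[1])[1]))
m=C.mean(0);Y=np.array([-np.sin(yaw),np.cos(yaw)]);X=np.array([Y[1],-Y[0]])
print('spacer pred',m-.034*Y,'wedge pred',m+.060*Y)
W=np.array([onz(k,*f(*p),.14)[:2] for p in [(88,97),(152,97),(148,210),(90,210)]]);print('wedge@.14',W.mean(0), W)
kt=camT('top')
W=onz(kt,240+166/4,285+(372-256)/4,.14);print('top wedge',W)
im,k=load('c1')
f=lambda u,v:(260+(u+.5)/3.3-.5,80+(v+.5)/3.3-.5)
for n,p,z in [('cheekTL',(154,68),.068),('cheekTR',(297,68),.068),('cheekBR',(292,535),.068),('cheekBL',(156,535),.068),
 ('casTL',(217,113),.076),('casTR',(267,113),.076),('casBR',(263,515),.076),('casBL',(217,515),.076),
 ('baseTL',(82,53),.01),('baseTR',(340,53),.01),('baseBL',(94,500),.01),
 ('frontTop inner T',(160,100),.06),('frontwall inB',(154,540),.068)]:
    print(n,onz(k,*f(*p),z)[:2])
E
```

```text
holes [[ 0.4338  0.1042]
 [ 0.4947  0.0937]
 [ 0.4628 -0.0858]
 [ 0.4015 -0.0752]] [0.4482 0.0092]
corners [[ 0.4286  0.1113]
 [ 0.5024  0.0986]
 [ 0.4678 -0.0933]
 [ 0.3938 -0.0805]] [0.4481 0.009 ]
yaw -0.17703509921420998
yaw -0.1785974619839228
spacer [[ 0.4517  0.0298]
 [ 0.4339 -0.0712]] [ 0.4428 -0.0207] -0.17415731226068915
spacer pred [ 0.4422 -0.0244] wedge pred [0.4587 0.0681]
wedge@.14 [0.449 0.07 ] [[0.4435 0.0856]
 [0.4599 0.0827]
 [0.4539 0.0546]
 [0.4387 0.0572]]
top wedge [0.4462 0.0653 0.14  ]
cheekTL [ 0.6141 -0.1009]
cheekTR [ 0.6485 -0.1009]
cheekBR [ 0.6496 -0.2184]
cheekBL [ 0.6136 -0.2184]
casTL [ 0.6292 -0.1113]
casTR [ 0.6411 -0.1113]
casBR [ 0.6415 -0.2106]
casBL [ 0.6296 -0.2106]
baseTL [ 0.5924 -0.0954]
baseTR [ 0.6644 -0.0955]
baseBL [ 0.5929 -0.2248]
frontTop inner T [ 0.6153 -0.1082]
frontwall inB [ 0.613  -0.2198]
```

```bash
python3 - <<'E'
from h import *
y=-0.177; q=quat(y)
p=np.array([.4422,-.0244])
move_pose([*p,.18],q)
movel([*p,.079],v=.12,until_force=8)
print(get_time(),get_tcp_pos(),get_ft_force())
command_gripper(0.0)
print(get_time(),get_grip_width()*88,get_ft_force(),get_tcp_pos())
cv2.imwrite('pics/s1.png',read_camera('side')[:,:,::-1]); snap('g1')
movel([*p,.25],v=.2)
print(get_time(),get_grip_width()*88,get_ft_force(),get_tcp_pos())
snap('g2')
E
python3 -c "
import cv2,numpy as np
a=cv2.imread('pics/g1.png');b=cv2.imread('pics/g2.png')
cv2.imwrite('pics/g12.png',np.hstack([a[60:,160:480],b[60:,160:480]]))"
```

```text
5.6667 [ 0.4427 -0.0245  0.0794] [ 0.4656  0.5521 -0.219 ]
6.85 8.869476946667463 [-0.2626 -0.768  -0.4698] [ 0.4422 -0.0244  0.079 ]
7.9583 9.117299496580342 [-0.4082 -0.7519 -1.4808] [ 0.4414 -0.0243  0.249 ]
```

View pics/g12.png

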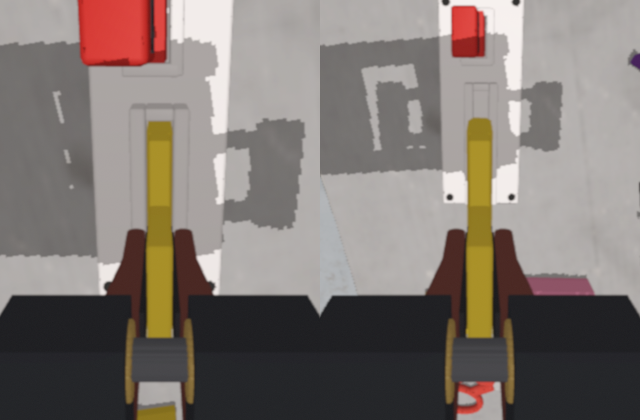

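```bash
python3 - <<'E'
from h import *
im,k=load('g2'); d=np.load('pics/g2.npz')
M=mat(d['q'])
c=im[170:300,:][:,310-30:310+60]
cv2.imwrite('pics/z.png',cv2.resize(c,None,fx=6,fy=4.5,interpolation=cv2.INTER_NEAREST))
for v in range(170,300,4):
    print(v,im[v,319],end='|')
print()
for v in range(176,204,4):
    w=onz(k,319.5,v,d['p'][2]-.007); print(v,M.T@(w-d['p']))
# width columns at row 230
r=im[230].astype(int); m=(r[:,2]-r[:,0]>60); print(np.where(m[250:400])[0]+250)
r=im[205].astype(int); m=(r[:,2]-r[:,0]>60); print(np.where(m[250:400])[0]+250)
E
```

```text
170 [163 166 171]|174 [163 165 171]|178 [ 80 132 150]|182 [ 34 123 145]|186 [ 35 123 145]|190 [ 36 123 145]|194 [ 34 123 145]|198 [ 35 123 146]|202 [ 41 145 169]|206 [ 42 146 171]|210 [ 42 146 171]|214 [ 41 146 170]|218 [ 43 147 171]|222 [ 42 146 171]|226 [ 41 146 171]|230 [ 43 147 171]|234 [ 42 147 171]|238 [ 42 146 171]|242 [ 42 146 171]|246 [ 41 146 171]|250 [ 42 146 171]|254 [ 42 146 171]|258 [ 42 147 171]|262 [ 42 146 170]|266 [ 36 128 151]|270 [ 34 122 145]|274 [ 34 122 145]|278 [ 34 123 145]|282 [ 35 123 145]|286 [ 34 123 145]|290 [ 33 122 144]|294 [ 35 123 145]|298 [ 35 123 146]|
176 [-0.0001 -0.0577  0.007 ]
180 [-0.0001 -0.0561  0.007 ]
184 [-0.0001 -0.0545  0.007 ]
188 [-0.0001 -0.0529  0.007 ]
192 [-0.0001 -0.0513  0.007 ]
196 [-0.0001 -0.0497  0.007 ]
200 [-0.0001 -0.048   0.007 ]
[307 308 309 310 311 312 313 314 315 316 317 318 319 320 321 322 323 324
 325 326 327 328 329 330 331]
[307 308 309 310 311 312 313 314 315 316 317 318 319 320 321 322 323 324
 325 326 327 328 329 330 331]
```

View pics/z.png

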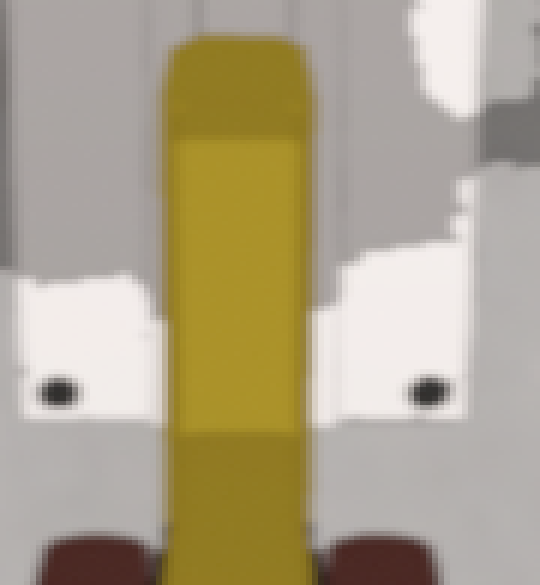

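```bash
python3 - <<'E'
from h import *
q=quat(.004)
move_pose([.6216,-.160,.25],q)
movel([.6216,-.160,.17],v=.15)
wait(.2)
print(get_time(),get_tcp_pos(),get_ft_force(),get_grip_width()*88)
im,p=snap('i1'); s=read_camera('side')[:,:,::-1]; 
cv2.imwrite('pics/i1z.png',cv2.resize(im[60:330,200:440],None,fx=2.2,fy=2.2,interpolation=cv2.INTER_CUBIC))
cv2.imwrite('pics/i1s.png',cv2.resize(s[100:260,260:440],None,fx=3.6,fy=3.6,interpolation=cv2.INTER_CUBIC))
E
```

```text
9.7917 [ 0.6223 -0.1602  0.1713] [ 0.3664 -0.4976  0.192 ] 9.024967077899518
```

View pics/i1z.png

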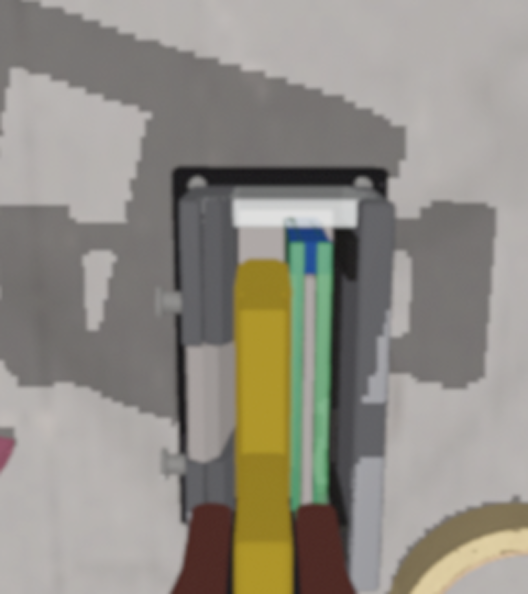

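View pics/i1s.png

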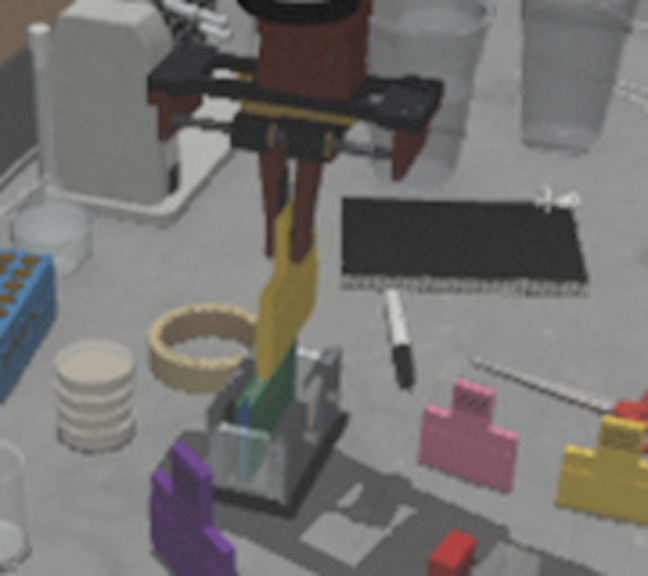

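```bash
python3 - <<'E'
from h import *
x=.6214
for z in [.145,.125,.105,.090]:
    r=movel([x,-.160,z],v=.06,until_force=10)
    print(r,get_time(),get_tcp_pos(),get_ft_force())
    if r: break
im,p=snap('i2')
cv2.imwrite('pics/i2z.png',cv2.resize(im[60:330,200:440],None,fx=2.2,fy=2.2,interpolation=cv2.INTER_CUBIC))
E
```

```text
False 10.4583 [ 0.6212 -0.1599  0.1445] [ 0.0638  0.4341 -0.6603]
False 10.9417 [ 0.6211 -0.1599  0.1245] [ 0.9248 -0.1047 -0.6948]
False 11.425 [ 0.6211 -0.1599  0.1045] [-0.6592 -0.2045 -1.3879]
False 11.825 [ 0.621  -0.1599  0.0894] [-0.1328 -0.3375 -2.0454]
```

View pics/i2z.png

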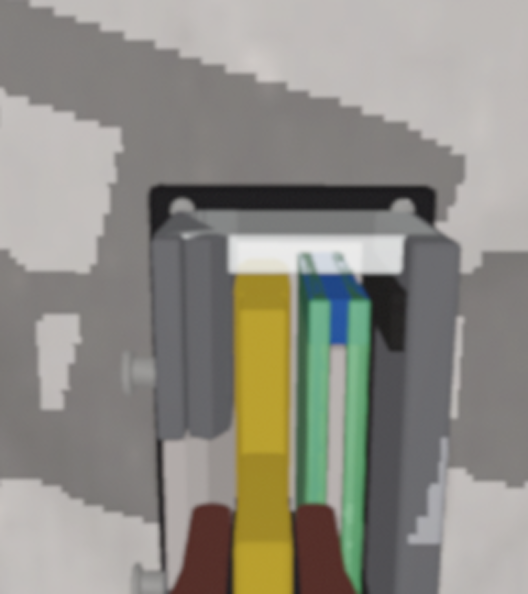

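Going in with no contact; finish the descent to the floor, release, and back off.

```bash
python3 - <<'E'
from h import *
x=.6214
r=movel([x,-.160,.079],v=.03,until_force=8)
print(r,get_time(),get_tcp_pos(),get_ft_force())
wait(.1); print(get_tcp_pos(),get_ft_force())
command_gripper(0.35)
print(get_time(),get_grip_width()*88,get_ft_force())
p=get_tcp_pos()
movel([p[0],p[1],.2],v=.2)
# look from pose suited to view
movel([.6214,-.195,.22],v=.2); snap('i3')
move_pose([.455,.035,.27],quat(-.177)); snap('w1'); print(get_time())
a=cv2.imread('pics/i3.png')[60:330,200:440];b=cv2.imread('pics/w1.png')[30:300,200:440]
cv2.imwrite('pics/z3.png',cv2.resize(np.hstack([a,b]),None,fx=1.66,fy=2.2,interpolation=cv2.INTER_CUBIC))
E
```

```text
True 12.2333 [ 0.6219 -0.1601  0.0807] [ 0.5034 -0.497   2.6196]
[ 0.6219 -0.1601  0.0807] [ 0.3957 -0.9996  3.3113]
12.8833 31.093214143354743 [ 0.0366 -0.3631  0.3435]
15.1917
```

View pics/z3.png

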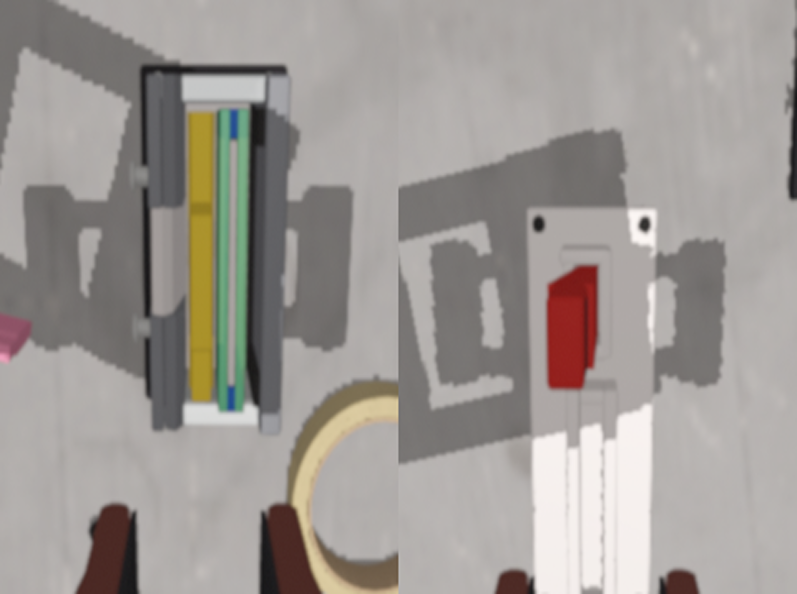

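```bash
python3 - <<'E'
from h import *
im,k1=load('r1'); im2,k2=load('w1')
f1=lambda u,v:(265+(u+.5)/2.8-.5,75+(v+.5)/2.8-.5)
f2=lambda u,v:(200+(u-398.4+.5)/1.66-.5,30+(v+.5)/2.2-.5)
A=[(88,97),(152,97),(148,210),(90,210)];B=[(548,297),(586,290),(583,387),(550,387)]
W=np.array([onz(k2,*f2(*p),.141) for p in B]);print(W,W.mean(0))
W=np.array([onz(k1,*f1(*p),.141) for p in A]);print(W.mean(0))
def tri(rs):
    S=np.zeros((3,3));b=np.zeros(3)
    for o,d in rs:
        d=d/np.linalg.norm(d);P=np.eye(3)-np.outer(d,d);S+=P;b+=P@o
    return np.linalg.solve(S,b)
for a,b in zip(A,B): print(tri([ray(k1,*f1(*a)),ray(k2,*f2(*b))]))
ks=camT('side')
# side view wedge top corners from zs crop (scale 4, off 250,180)
g=lambda u,v:(250+u/4,180+v/4)
print('side top center',onz(ks,*g(541,290),.141), 'top cam',onz(camT('top'),240+166/4,285+(372-256)/4,.141))
E
```

```text
[[0.4444 0.0856 0.141 ]
 [0.4601 0.0849 0.141 ]
 [0.4533 0.0551 0.141 ]
 [0.4396 0.0576 0.141 ]] [0.4494 0.0708 0.141 ]
[0.4488 0.0701 0.141 ]
[0.4437 0.0855 0.1384]
[0.4596 0.0829 0.1218]
[0.4535 0.0546 0.1388]
[0.4387 0.0569 0.1369]
side top center [0.4481 0.0723 0.141 ] top cam [0.4461 0.0653 0.141 ]
```

```bash
python3 - <<'E'
from h import *
q=quat(-.177); p=np.array([.4490,.0698])
move_pose([*p,.20],q)
r=movel([*p,.107],v=.12,until_force=8)
wait(.1);print(r,get_time(),get_tcp_pos(),get_ft_force())
command_gripper(0.0)
print(get_time(),get_grip_width()*88,get_ft_force(),get_tcp_pos())
snap('w2'); s=read_camera('side')[:,:,::-1]
cv2.imwrite('pics/w2s.png',cv2.resize(s[130:330,300:480],None,fx=3,fy=3,interpolation=cv2.INTER_CUBIC))
E
```

```text
False 16.625 [0.4497 0.0698 0.1079] [ 0.1533  0.6184 -0.3511]
17.0417 15.48053199821656 [ 3.0328 -1.8834  1.589 ] [0.4505 0.0699 0.1075]
```

View pics/w2s.png

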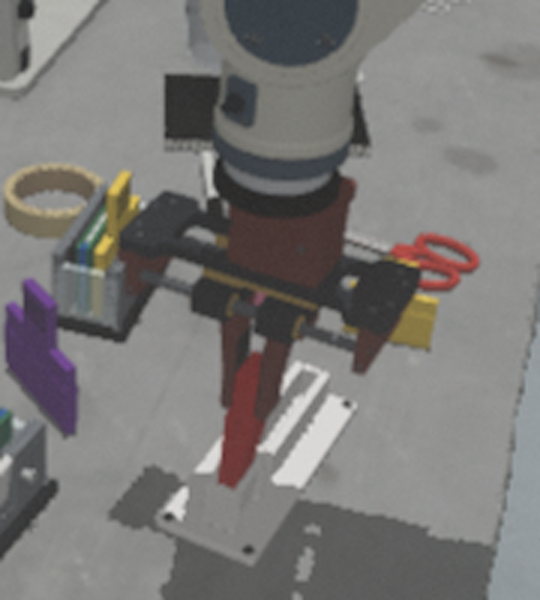

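View pics/w2.png

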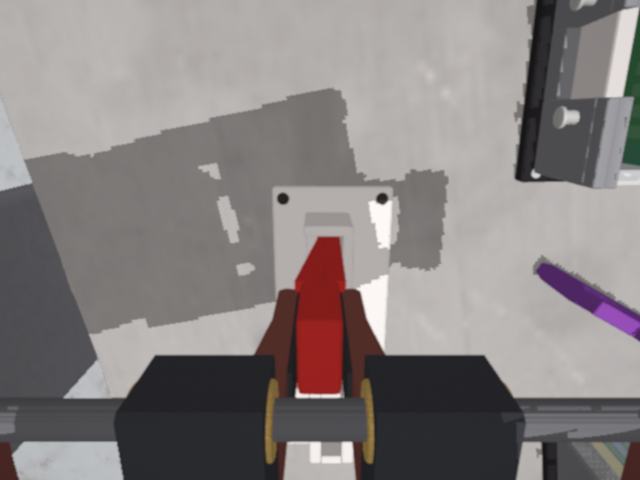

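```bash
python3 - <<'E'
from h import *
p=get_tcp_pos()
movel([p[0],p[1],.25],v=.2)
q=quat(.004)
move_pose([.6035,-.160,.27],q)
movel([.6035,-.160,.205],v=.15)
wait(.2)
print(get_time(),get_tcp_pos(),get_ft_force(),get_grip_width()*88)
im,p=snap('j1'); s=read_camera('side')[:,:,::-1];cv2.imwrite('pics/j1side.png',s)
t=read_camera('top')[:,:,::-1];cv2.imwrite('pics/j1top.png',t)
cv2.imwrite('pics/j1z.png',cv2.resize(im[60:330,200:440],None,fx=2.2,fy=2.2,interpolation=cv2.INTER_CUBIC))
cv2.imwrite('pics/j1s.png',cv2.resize(s[80:260,260:440],None,fx=3.3,fy=3.3,interpolation=cv2.INTER_CUBIC))
E
```

```text
19.8667 [ 0.6042 -0.1601  0.2063] [-0.068   0.3433 -0.6443] 16.176276899789634
```

View pics/j1z.png

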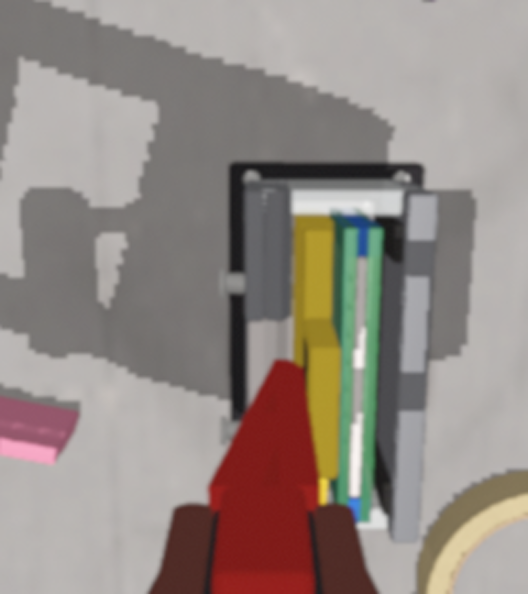

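View pics/j1s.png

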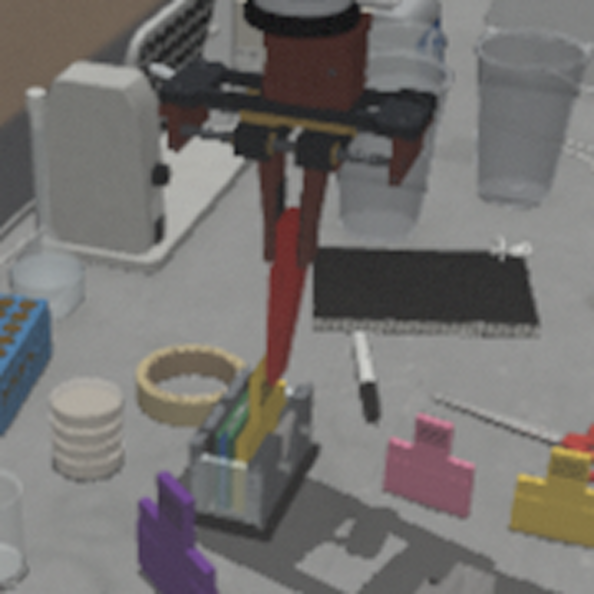

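```bash
python3 - <<'E'
from h import *
im,k=load('j1'); t=np.load('pics/j1.npz')['p']
ks=camT('side')
def show(off):
    tip=t[2]-off
    for dx in (.003,.007): 
        for dy in(-.015,.015):
            P=[t[0]+dx,t[1]+dy,tip]
            a=proj(ks,P); b=proj(k,P); print(dx,dy,(a-[260,80])*3.3,(b-[200,60])*2.2)
    for dx in (-.008,.008):   # block bottom edge at 97 above tip, +y side
        P=[t[0]+dx,t[1]+.015,tip+.097]; print('blk',(proj(k,P)-[200,60])*2.2,(proj(ks,P)-[260,80])*3.3)
show(.0995)
cv2.imwrite('pics/j1s2.png',cv2.resize(cv2.imread('pics/j1side.png')[130:215,320:380],None,fx=7,fy=7,interpolation=cv2.INTER_CUBIC))
E
```

```text
0.003 -0.015 [285.9215 367.3808] [271.5064 454.2382]
0.003 0.015 [273.3399 386.8004] [272.2128 357.0605]
0.007 -0.015 [280.914  366.3894] [284.8657 454.2775]
0.007 0.015 [268.244  385.7699] [286.0082 357.1057]
blk [220.717  483.4467] [292.9377 271.9239]
blk [304.7173 483.6855] [271.364  268.0553]
```

View pics/j1s2.png

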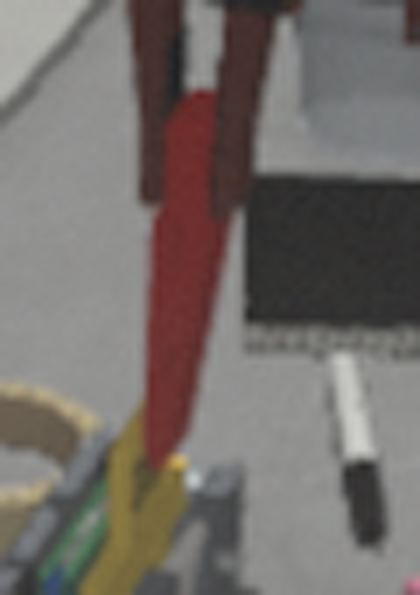

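```bash
cat >> h.py <<'E'
XC=.628
def st(tag=''):
    p=get_tcp_pos();f=get_ft_force()
    print(tag,'t%.2f'%get_time(),'h=%.1f gx=%.1f'%((p[2]-.1095)*1e3,(p[0]-XC)*1e3),'F',f,'w%.1f'%(get_grip_width()*88)); return p,f
E
python3 - <<'E'
from h import *
st()
movel([XC-.0243,-.160,.1095+.062],v=.08,until_force=8); wait(.15); st('62')
movel([XC-.0228,-.160,.1095+.057],v=.04,until_force=8); wait(.15); st('57')
movel([XC-.0226,-.160,.1095+.052],v=.03,until_force=8); wait(.15); st('52')
im,p=snap('k1')
cv2.imwrite('pics/k1z.png',cv2.resize(im[60:330,200:440],None,fx=2.2,fy=2.2,interpolation=cv2.INTER_CUBIC))
s=read_camera('side')[:,:,::-1]
cv2.imwrite('pics/k1s.png',cv2.resize(s[130:240,300:400],None,fx=5.4,fy=5.4,interpolation=cv2.INTER_CUBIC))
E
```

```text
t20.02 h=96.2 gx=-24.2 F [-0.0981 -0.2339 -0.1626] w16.0
62 t20.73 h=62.4 gx=-23.9 F [ 0.7779 -0.1816  0.7058] w15.8
57 t21.17 h=57.1 gx=-22.8 F [-0.263   0.3726 -0.7203] w15.8
52 t21.63 h=52.0 gx=-22.5 F [ 1.0088 -0.4269  0.1293] w15.7
```

View pics/k1z.png

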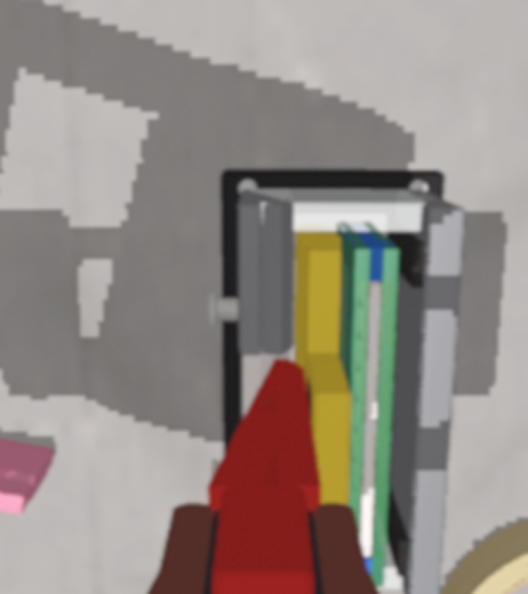

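View pics/k1s.png

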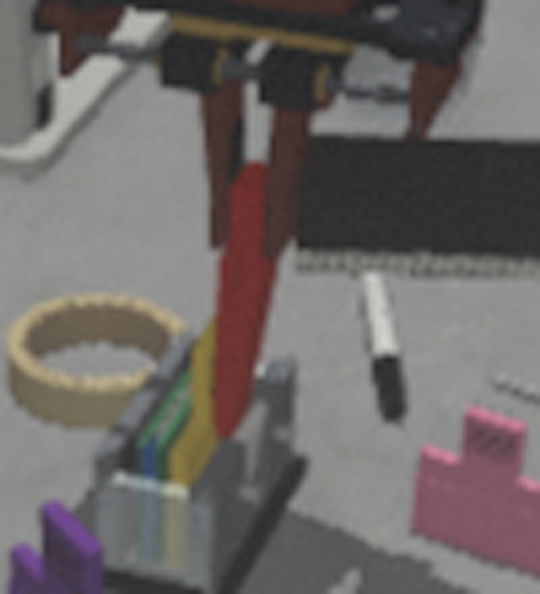

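```bash
python3 - <<'E'
from h import *
dx=0.
for h in range(50,27,-2):
    gx=-17-.1405*(h-14)+dx
    r=movel([XC+gx*1e-3,-.160,.1095+h*1e-3],v=.02,until_force=8)
    wait(.1)
    p,f=st(f'{h} {r} dx{dx:.2f}')
    if abs(f[0])>2: dx+=np.clip(f[0]*.06,-.5,.5)
    if f[2]>8 or r: break
E
```

```text
50 False dx0.00 t22.08 h=49.9 gx=-22.1 F [ 0.3194  0.3178 -1.0236] w15.8
48 False dx0.00 t22.43 h=48.0 gx=-21.8 F [ 0.5659 -0.523  -0.6563] w15.6
46 False dx0.00 t22.78 h=45.9 gx=-21.5 F [ 1.0949  0.1284 -0.9127] w15.7
44 False dx0.00 t23.13 h=44.0 gx=-21.2 F [ 1.2515 -0.7443 -0.7457] w16.1
42 False dx0.00 t23.48 h=41.9 gx=-20.9 F [ 0.6182 -0.5228  0.2529] w15.9
40 False dx0.00 t23.83 h=40.0 gx=-20.7 F [ 0.753   0.5581 -1.2456] w15.7
38 False dx0.00 t24.18 h=38.0 gx=-20.4 F [ 0.4514 -0.2683  0.1632] w15.7
36 False dx0.00 t24.53 h=35.9 gx=-20.1 F [ 0.9084  0.908  -0.3339] w15.7
34 False dx0.00 t24.88 h=34.0 gx=-19.8 F [ 1.4559 -0.6282 -0.2158] w15.8
32 False dx0.00 t25.23 h=31.9 gx=-19.5 F [ 0.8608 -0.1242 -0.2397] w15.9
30 False dx0.00 t25.58 h=29.9 gx=-19.2 F [ 0.7923  0.7133 -0.8541] w15.6
28 False dx0.00 t25.93 h=28.0 gx=-18.9 F [ 1.1232  0.0399 -0.3453] w16.0
```

```bash
python3 - <<'E'
from h import *
dx=0.
h=27.
while h>9:
    gx=-17-.1405*(h-14)+dx
    r=movel([XC+gx*1e-3,-.160,.1095+h*1e-3],v=.02,until_force=5)
    wait(.1)
    p,f=st(f'{h} {r} dx{dx:.2f}')
    if abs(f[0])>2: dx+=np.clip(f[0]*.05,-.3,.3)
    if f[2]>6 or abs(f[0])>8: break
    h-=1 if h>19 else .5
snap('k2')
E
```

```text
27.0 False dx0.00 t26.28 h=27.0 gx=-18.8 F [1.0455 0.6214 0.3309] w15.9
26.0 False dx0.00 t26.63 h=26.0 gx=-18.7 F [0.7376 0.3956 1.3439] w15.6
25.0 False dx0.00 t26.98 h=25.0 gx=-18.5 F [1.2963 0.7194 1.082 ] w15.9
24.0 False dx0.00 t27.33 h=23.9 gx=-18.4 F [1.1305 0.171  0.4715] w15.7
23.0 False dx0.00 t27.68 h=22.9 gx=-18.2 F [ 1.5229 -1.2132  0.5086] w15.6
22.0 False dx0.00 t28.03 h=21.9 gx=-18.1 F [2.1521 0.574  0.1629] w15.3
21.0 False dx0.11 t28.38 h=20.9 gx=-17.9 F [ 0.8997 -0.9489 -0.5059] w15.8
20.0 False dx0.11 t28.73 h=19.9 gx=-17.8 F [ 3.0374  0.0955 -2.0855] w15.8
19.0 False dx0.26 t29.08 h=18.8 gx=-17.6 F [ 1.5074  0.4378 -1.2198] w16.0
18.5 False dx0.26 t29.43 h=18.4 gx=-17.5 F [ 0.5945  0.2438 -0.6455] w16.3
18.0 False dx0.26 t29.78 h=17.9 gx=-17.4 F [-0.4402  0.1499 -0.7277] w15.7
17.5 False dx0.26 t30.13 h=17.4 gx=-17.3 F [-0.9026  0.0229 -0.3293] w15.8
17.0 False dx0.26 t30.48 h=16.9 gx=-17.3 F [-0.5179  0.695  -0.2582] w16.1
16.5 False dx0.26 t30.83 h=16.4 gx=-17.2 F [-0.3089 -0.6211 -0.995 ] w15.7
16.0 False dx0.26 t31.18 h=15.9 gx=-17.1 F [-0.7635  0.2502 -1.9646] w16.0
15.5 False dx0.26 t31.53 h=15.4 gx=-17.0 F [-0.6896  0.3464 -1.641 ] w15.5
15.0 False dx0.26 t31.88 h=14.9 gx=-16.9 F [-0.3916 -0.0661 -0.2135] w16.3
14.5 False dx0.26 t32.23 h=14.5 gx=-16.9 F [-1.6656  0.2411  0.1231] w15.9
14.0 False dx0.26 t32.58 h=14.1 gx=-16.8 F [-2.3779  0.5532  1.8119] w16.0
13.5 False dx0.14 t32.93 h=13.8 gx=-16.8 F [-3.5118  0.6892  5.8961] w15.7
13.0 False dx-0.04 t33.28 h=13.7 gx=-16.8 F [-4.5811  0.9547  8.1626] w15.8
```

```bash
python3 - <<'E'
from h import *
for _ in range(4): wait(.3); st()
im,p=snap('k3'); s=read_camera('side')[:,:,::-1]
a=cv2.resize(im[60:330,200:440],(480,540),interpolation=cv2.INTER_CUBIC)
b=cv2.resize(s[150:250,290:350],(324,540),interpolation=cv2.INTER_CUBIC)
cv2.imwrite('pics/k3z.png',np.hstack([a,b])[:,:800])
E
```

```text
t33.63 h=13.7 gx=-16.8 F [-4.0708  0.2368  8.6004] w15.9
 t33.93 h=13.7 gx=-16.7 F [-4.2004  0.9251  7.9007] w15.8
 t34.23 h=13.7 gx=-16.7 F [-4.9481  0.949   8.7142] w15.9
 t34.53 h=13.7 gx=-16.7 F [-3.7416  0.7102  8.2182] w15.9
```

View pics/k3z.png

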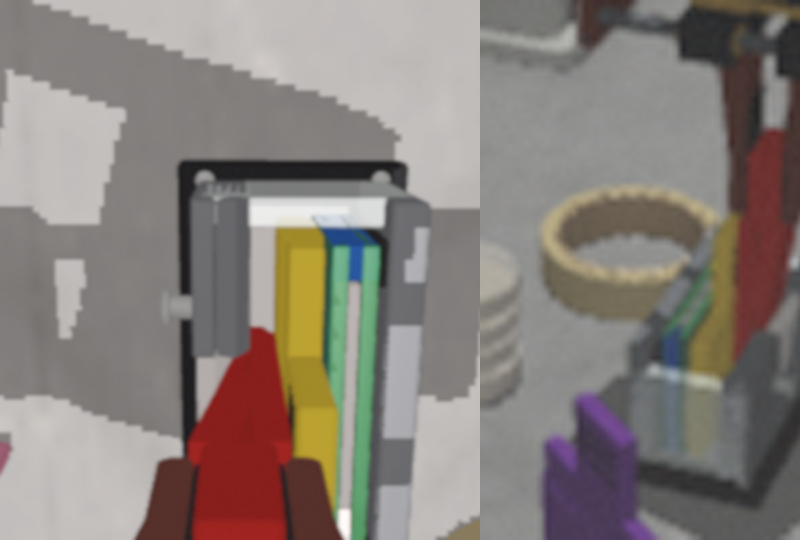

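```bash
python3 - <<'E'
from h import *
im,k=load('k3')
f=lambda u,v:(200+u/2,60+v/2)
for p in [(380,250),(362,520),(332,250),(327,520)]: print(onz(k,*f(*p),.076))
for p in [(290,250),(327,250)]: print('spacer top',onz(k,*f(*p),.074))
E
```

```text
[ 0.6463 -0.1124  0.076 ]
[ 0.6453 -0.1868  0.076 ]
[ 0.6344 -0.1125  0.076 ]
[ 0.6357 -0.1869  0.076 ]
spacer top [ 0.624  -0.1128  0.074 ]
spacer top [ 0.6333 -0.1128  0.074 ]
```

```bash
python3 - <<'E'
from h import *
st(); job_done(); st()
E
```

```text
t34.63 h=13.7 gx=-16.8 F [-3.8618  0.9866  7.8162] w15.8
the job is handed in; nothing more can be done
the job is handed in; nothing more can be done
```

The job is handed in at about 35 s, with the arm still gripping the red wedge and pressing it down in the caster that has one cassette. I don't have a verdict, because handing in reports none.

- **Spacer:** I took the yellow spacer from the rack and lowered it into the wide gap. It touched the floor at a grip point about 0.0997 m high, against the expected 0.100 m.
- **Wedge:** I slid it down the ramp until it jammed with its tip 13.7 mm above the bay floor, against the expected 14 mm. Its grip point was at x = -16.8 mm in the caster frame.
- **Hold:** The push stayed steady at about 8 N upward reaction and 4 N sideways over more than a second. The jaws did not slip.
- **Cassette:** In the last wrist picture its rear face is at x ≈ 0.646 m, level with the gasket face. It looks square to within the accuracy of the picture.
- **Glass load:** The force between spacer and cassette could not be measured directly. From the 8 N push I estimate 25–40 N, well between the 3 N needed and the 80 N limit.
- **Surroundings:** The spacer and wedge never went near the full caster. The force readings showed no unexpected contact, and the closing pictures showed nothing disturbed, though they did not cover the whole bench.

The only disagreement was in locating the wedge in the rack: the top and wrist cameras differed by about 5 mm. I used the wrist value, which matched the rack geometry and the grasp.

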